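# Hardness round on an indexing turntable

### The arm

A 6-joint arm with a two-finger parallel gripper is mounted at the origin on the work surface; the furniture and walls round the work are solid. World frame = base frame: x ahead of the robot, y to its left, z up, the work surface at z = 0. Lengths are in mm, angles in rad, forces in N, time in s.
With the tool pointing down it reaches from about 275 to 750 mm from the base axis. Payload 10.2 kg.
Tool frame: the origin (TCP) lies between the finger pads; the fingertips stand 17 mm ahead of it and the grasp point (between the pads) lies 2 mm behind it (tips_ahead is the distance from the TCP to the fingertips, in mm); z points along the fingers, y is the line along which they close (so a half turn about z gives the same grasp; the last joint's range is limited). The gripper opens to 85 mm and grips with 20 to 120 N. Pads are 22 mm wide; open, the fingers measure 114 mm over their backs; the gripper's body (76 mm by 85 mm) begins 54 mm behind the grasp point. The pads swing forward as they close: fully open they stand 13 mm farther back than shut.
Start: joints at [1.1, 0.313, 1.498, -0, 1.331, -0.223], TCP at [128.78, 508.966, 248.294] pointing down, gripper open.
Joint ranges: [-2.94, 2.94], [-0.97, 2.17], [0.19, 2.56], [-1.23, 4.37], [0.02, 3.11], [-2.88, 2.88]. Speed limits (rad/s): [2.39, 2.39, 3.01, 3.14, 3.14, 3.14].

### API

Orientations are given as a unit quaternion [w, x, y, z].
In Python, from rig import sense, capture, finish_job, boxes_of, tips_ahead gives the robot as it stands.
- The arm moves only by the tool drive_tool, never from a script. Its argument "commands" is text: rows parted by semicolons, each of 7 numbers parted by spaces: the shift along the world's x, y, z in units of 0.1 m (1.0 is 0.1 m), then the turn, a rotation vector about the world's x, y, z in units of pi/4 rad (1.0 is pi/4 rad), then the opening in per cent of the stroke, from 0 (shut) to 100 (fully open). A call has 1 to 20 rows; each row shifts and turns the commanded pose from where the row before left it; what a row does not reach is not made up. A row lasts 1/12 s, in which the tool goes at most 41.7 mm and 7.16 degrees, less where a joint would pass 70% of its speed; a pose out of reach is approached as far as the arm can. A call with a number of a shift or a turn outside -1 to 1 is refused whole. A call with a gripper value outside its range is refused whole. The fingers move at their own pace and stop on an object; "force" is the grip in N (left out, the last holds). Time passes only in rows, so rows that do not move let the fingers close. It gives the time, the measured TCP pose, the force, the opening and the grip force at its end, in the units of the state.
- sense(): the state, without advancing time (a new reading comes with each control period).
- capture(name): name is "scene" or "top"; returns a dict with "pixels" (384x512x3 uint8, blue, green, red), "fov_y" (degrees; the focal length in pixels is half the picture's height over the tangent of half this angle, whatever the lens; pixels are square), "cx", "cy" (the principal point, pixels), "position" and "attitude" of the camera in the world. Camera axes: x right, y down, z forward; pixel columns grow to the right and rows downward; lengths in mm; the calibration is good to about 2 mm. A picture is of the moment at which its call begins. There is no depth.
- finish_job(): hands the job in; it is judged then, once.
Trained networks look in a picture, given as the dict that the camera call returned (one of the last four; its "shot" number tells which), for a name from the list of things; names that differ only in an ending like _2 or _b are one class to them, and where a whole thing is asked for, a point or a joint stands for the part that bears it (a point fixed in the world has none). Each returns a list of dicts, best first, with "confidence" (0 to 1); they miss things now and then, are a little off and sometimes report something else, mostly with a low value. They report only what shows in the picture. A call takes as long as a camera call.
- boxes_of(picture, name): "position" ([column, row] in pixels, amid what is visible of it).
The state is a dict: "time_s": time; "joints": joint angles; "dq": joint speeds; "tau": joint torques, N m; "eef_pos": TCP position; "ee_rot": TCP orientation; "force": force on the tool from outside, world axes, zero at the start; "wrist_torque": the same for the moment, N m; "grip_width": opening from 0.0 (shut) to 1.0 (fully open); "grip_force": force on a finger pad.
Only numpy, scipy, OpenCV 4.12 (cv2) and the standard library are available. Lean on these libraries where they do the work, as an engineer would, in place of code of your own. Each camera call takes 0.05 s, during which the arm holds its last target. There are 200 camera calls.

### The job

Lay every small rubber specimen disc from the bench on the right (two or three of them; not the rings, the bars or the two hand-wide discs farther back) flat on its own free station of the hardness tester's turntable, centred in the circle, leaving the steel reference block on the station where it lies. Then take the readings one after another, smallest disc first, then the next larger, and the reference block last: for each, turn the table until its station clicks into the detent under the indenter and push the plunger down onto it firmly for about half a second. Leave the table with the reference block clicked in under the raised plunger and all discs lying on their stations, and do not disturb the jars, the bottle or the thick ring standing about.

Things in the scene. Friction and masses are not known exactly. Their poses are not given: they have to be found in the camera images.
- disc_small_c (a point): the smallest moulded black rubber specimen disc, 22 mm in diameter and 12 mm thick, lying flat on the bench at the start; this point is its centre, 6 mm above its underside, its z axis is the disc's axis. May be absent.
- disc_medium_c (a point): the middle-sized moulded black rubber specimen disc, 31 mm in diameter and 12 mm thick, lying flat on the bench at the start; this point is its centre, 6 mm above its underside, its z axis is the disc's axis. May be absent.
- disc_large_c (a point): the largest moulded black rubber specimen disc, 42 mm in diameter and 12 mm thick, lying flat on the bench at the start; this point is its centre, 6 mm above its underside, its z axis is the disc's axis. May be absent.
- ref_block_c (a point): steel reference block, a square plate 34 x 34 x 12 mm, lying from the start centred on one of the four stations of the turntable (any of them); this point is its centre, 6 mm above its underside
- turntable (a joint): angle turned by the round aluminium turntable (diameter 294 mm, top 45 mm above the bench), rad, 0 as found (often between detents), growing counter-clockwise from above; it turns without end and stays where left. A spring detent catches wherever a station is exactly under the indenter (every pi/2); let go within 0.08 rad it pulls itself in. Passing a detent takes 4 to 5 N at a post
- hub (a point): centre of the turntable, on its axis, at the height of its flat top. A 10 mm high hub cap of 40 mm diameter sits there
- indenter (a point): fixed point under the test head, straight below the plunger, 12 mm above the turntable's top, where the top of a specimen is met; 85 mm from the turntable's axis. The raised plunger foot (20 mm wide) hangs 12 mm above this point
- display (a point): top centre of the display box of the test head, 252 mm above the bench, 212 mm from the hub on the line from hub through indenter. The box is 94 mm wide across that line, its front 182 mm from the hub; it tops a column 64 mm wide. From the column the head arm (50 mm wide, top 195 mm, lowest part 137 mm above the bench) reaches in over the indenter, to 66 mm from the hub
- plunger_cap (a point): centre of the top of the black plunger cap on the test head (38 mm in diameter, 239 mm above the bench when up). Pushed straight down it moves up to 20 mm against a spring (2 N to start, 0.12 N more per mm); its foot meets a 12 mm thick thing on the turntable after 12 mm, and the push rises sharply there. Springs back up when let go
- plunger: the plunger itself with its foot; this point is the underside of the foot
- station0 (a point): centre of one of the four stations on the turntable top (engraved circles of 60 mm diameter, 85 mm from the axis, 90 degrees apart, numbered counter-clockwise); flat, nothing holds a disc but friction. Turns with the table
- post0 (a point): a black upright post for turning the turntable (diameter 16 mm, from the turntable's top to 45 mm above it), 120 mm from the axis, midway between station0 and station1; this point is on its axis, 13 mm below its top. Turns with the table
- station1 (a point): centre of one of the four stations on the turntable top (engraved circles of 60 mm diameter, 85 mm from the axis, 90 degrees apart, numbered counter-clockwise); flat, nothing holds a disc but friction. Turns with the table
- post1 (a point): a black upright post for turning the turntable (diameter 16 mm, from the turntable's top to 45 mm above it), 120 mm from the axis, midway between station1 and station2; this point is on its axis, 13 mm below its top. Turns with the table
- station2 (a point): centre of one of the four stations on the turntable top (engraved circles of 60 mm diameter, 85 mm from the axis, 90 degrees apart, numbered counter-clockwise); flat, nothing holds a disc but friction. Turns with the table
- post2 (a point): a black upright post for turning the turntable (diameter 16 mm, from the turntable's top to 45 mm above it), 120 mm from the axis, midway between station2 and station3; this point is on its axis, 13 mm below its top. Turns with the table
- station3 (a point): centre of one of the four stations on the turntable top (engraved circles of 60 mm diameter, 85 mm from the axis, 90 degrees apart, numbered counter-clockwise); flat, nothing holds a disc but friction. Turns with the table
- post3 (a point): a black upright post for turning the turntable (diameter 16 mm, from the turntable's top to 45 mm above it), 120 mm from the axis, midway between station3 and station0; this point is on its axis, 13 mm below its top. Turns with the table
- jar_a: clear square jar with black lid, 62 x 62 x 104 mm, standing on the bench to the left; origin at the centre of its underside. Not part of the job
- jar_b: clear square jar with black lid, 62 x 62 x 104 mm, standing on the bench to the right, beyond the discs; origin at the centre of its underside. Not part of the job
- bottle_w: pale squeeze bottle, 62 mm in diameter and 137 mm tall, standing on the bench to the left; origin at the centre of its underside. Not part of the job
- thick_ring: thick black rubber ring, 70 mm in diameter and 18 mm thick, lying on the bench at the far right; origin at the centre of its underside. Not part of the job

How it is judged (in metres and radians):
On the way, in this order (a step that is already met when the one before it is completed fails the run):
1. the smallest disc is indexed under the indenter and the plunger is pressed down onto it (contact force between plunger and disc_small above 2 N and horizontal distance between disc_small_c and indenter below 0.009 m), for 0.2 s.
2. the middle-sized disc is indexed under the indenter and the plunger is pressed down onto it (contact force between plunger and disc_medium above 2 N and horizontal distance between disc_medium_c and indenter below 0.009 m), for 0.2 s.
3. the largest disc is indexed under the indenter and the plunger is pressed down onto it (contact force between plunger and disc_large above 2 N and horizontal distance between disc_large_c and indenter below 0.009 m), for 0.2 s.
4. the reference block is indexed under the indenter and the plunger is pressed down onto it (contact force between plunger and ref_block above 2 N and horizontal distance between ref_block_c and indenter below 0.009 m and horizontal distance between any of station0, station1, station2, station3 and indenter below 0.0035 m), for 0.2 s.
At the end, for the whole second after the job is handed in: Every present disc and the reference block lie flat and still, each within 12 mm of a station's centre; the table is in a detent (station within 3.5 mm of the indenter line) with the block within 12 mm of that line; the plunger is up. Readings count over 2 N for 0.2 s within 9 mm of the line ((horizontal distance between disc_small_c and station0 below 0.012 m or horizontal distance between disc_small_c and station1 below 0.012 m or horizontal distance between disc_small_c and station2 below 0.012 m or horizontal distance between disc_small_c and station3 below 0.012 m) and height (world z) of disc_small_c between 0.047 and 0.056 m and angle between each of disc_small_c, disc_medium_c, disc_large_c, ref_block_c's own z axis and vertical below 0.15 rad and linear speed of each of disc_small, disc_medium, disc_large, ref_block below 0.02 m/s and (horizontal distance between disc_medium_c and station0 below 0.012 m or horizontal distance between disc_medium_c and station1 below 0.012 m or horizontal distance between disc_medium_c and station2 below 0.012 m or horizontal distance between disc_medium_c and station3 below 0.012 m) and height (world z) of disc_medium_c between 0.047 and 0.056 m and (horizontal distance between disc_large_c and station0 below 0.012 m or horizontal distance between disc_large_c and station1 below 0.012 m or horizontal distance between disc_large_c and station2 below 0.012 m or horizontal distance between disc_large_c and station3 below 0.012 m) and height (world z) of disc_large_c between 0.047 and 0.056 m and (horizontal distance between ref_block_c and station0 below 0.012 m or horizontal distance between ref_block_c and station1 below 0.012 m or horizontal distance between ref_block_c and station2 below 0.012 m or horizontal distance between ref_block_c and station3 below 0.012 m) and height (world z) of ref_block_c between 0.047 and 0.056 m and horizontal distance between ref_block_c and indenter below 0.012 m and horizontal distance between any of station0, station1, station2, station3 and indenter below 0.0035 m and height (world z) of plunger_cap above 0.236 m and velocity of joint turntable between -0.05 and 0.05 rad/s); the robot touches nothing.
It fails at once if jar_a is disturbed: the jar on the left was moved (distance of jar_a from where it was at the start of the episode above 0.03 m).
It fails at once if jar_b is disturbed: the jar on the right was moved (distance of jar_b from where it was at the start of the episode above 0.03 m).
It fails at once if bottle_w is disturbed: the bottle was moved (distance of bottle_w from where it was at the start of the episode above 0.03 m).
It fails at once if thick_ring is disturbed: the thick ring was moved (distance of thick_ring from where it was at the start of the episode above 0.03 m).
It fails at once if the reference block is lifted off the turntable (height (world z) of ref_block_c above 0.075 m).
Of disc_small, disc_medium, disc_large only 2 to 3 are there at a start; the rules pass over those that are not, and their reading is None.
At some moment in a run one of disc_small, disc_medium, disc_large may be knocked a few centimetres aside while the robot is not near it.
Once in a run the grip may slacken for a moment while it holds something.
It also fails if it takes over 210 s, if anything falls off the work surface, if the arm or the gripper's body presses on something with over 40 N, if the wrist force passes 120 N, or if a joint passes its speed limit or range.

## Working session

There is one attempt and no reset: what is moved stays moved. The work goes in short steps, Python scripts to look and compute and a tool call to move; the robot and the scene stay as the last step left them, time stands still between calls to the robot, and variables do not carry over. Pictures are saved under pics/ and viewed, at most 14 in all, crops included, and the job is handed in when it is done.

Besides the shell and the picture viewer there is one more tool, called after ">>>" as name(argument=value, ...), one argument or row to a line, values as JSON. drive_tool: Moves the arm, as the interface text tells. Shifts and turns lie within -1 to 1; 1 stands for 0.1 m of shift or pi/4 rad of turn. Its arguments: {"type":"object","properties":{"commands":{"type":"string"},"force":{"type":"number"}},"required":["commands"]}

```bash
ls; mkdir -p pics; cat > h.py <<'E'
import numpy as np, cv2
from scipy.spatial.transform import Rotation as R
from rig import sense, capture, finish_job, boxes_of, tips_ahead
def rot(c):
    a=np.array(c["attitude"],float)
    return a if a.shape==(3,3) else R.from_quat(a[[1,2,3,0]]).as_matrix()
def foc(c): return c["pixels"].shape[0]/2/np.tan(np.radians(c["fov_y"])/2)
def ray(c,p,z):
    d=rot(c)@np.array([(p[0]-c["cx"])/foc(c),(p[1]-c["cy"])/foc(c),1]); o=np.array(c["position"],float)
    return o+d*(z-o[2])/d[2]
def proj(c,P):
    q=rot(c).T@(np.array(P,float)-c["position"]); return np.array([c["cx"],c["cy"]])+foc(c)*q[:2]/q[2]
E
python3 - <<'E'
from h import *
print(sense(),tips_ahead)
for n in("scene","top"):
    c=capture(n); cv2.imwrite(f"pics/{n}0.png",c["pixels"]); print(n,c["position"],c["attitude"],c["fov_y"],c["cx"],c["cy"])
    for k,z in(("disc_small_c",6),("disc_medium_c",6),("disc_large_c",6),("ref_block_c",51),("hub",55),("plunger_cap",239),("display",252),("post0",77),("jar_b",104),("jar_a",104),("bottle_w",137),("thick_ring",9)):
        for b in boxes_of(c,k)[:4]: print(k,np.round(b["position"]),round(b["confidence"],2),np.round(ray(c,b["position"],z)[:2]))
E
```

```text
pics
{'time_s': 0.0, 'joints': array([ 1.09958357e+00,  3.13449782e-01,  1.49844600e+00, -2.38503243e-05,
        1.33096704e+00, -2.23390850e-01]), 'dq': array([-0.00135311,  0.00158739,  0.00045573,  0.00044396,  0.00019187,
        0.00163649]), 'tau': array([ 3.35437238e-03, -4.12256849e+01, -2.59752488e+01,  4.38166376e-05,
        3.92285336e-03, -1.00756012e-05]), 'eef_pos': array([128.68329591, 508.74524983, 247.73180635]), 'ee_rot': array([-2.05269411e-04,  1.23591269e-01,  9.92333006e-01, -6.01112262e-04]), 'force': array([ 0.37676758,  0.70490394, -0.63689754]), 'wrist_torque': array([ 0.00219273, -0.01500081,  0.0051119 ]), 'grip_force': 0.0, 'grip_width': 0.9985126587957064} 17.0
scene [-220.4862639  -484.22925998  617.73578136] [-0.45892318  0.73800203 -0.41882546  0.26330163] 57.72853717366019 252.40663227404272 196.58974983531508
disc_small_c [241. 184.] 0.41 [933. 255.]
disc_medium_c [322. 231.] 0.69 [ 751. -182.]
disc_medium_c [335. 271.] 0.5 [ 569. -287.]
disc_medium_c [219. 229.] 0.44 [585. 120.]
ref_block_c [245. 219.] 0.51 [622.  41.]
ref_block_c [220. 228.] 0.3
[... 604 characters left out ...]
18557 257.9456177417084 190.54675474821735
disc_small_c [312. 226.] 0.58 [ 453. -220.]
disc_medium_c [333. 194.] 0.41 [ 553. -286.]
disc_medium_c [210. 194.] 0.24 [547. 101.]
ref_block_c [333. 190.] 0.65 [ 560. -280.]
ref_block_c [223. 170.] 0.42 [615.  58.]
hub [201. 124.] 0.86 [759. 129.]
plunger_cap [202. 150.] 0.51 [633.  99.]
display [201. 126.] 0.67 [696. 101.]
post0 [209. 194.] 0.95 [536.  95.]
post0 [202. 150.] 0.16 [669. 121.]
jar_b [135. 227.] 0.98 [430. 303.]
jar_b [304. 149.] 0.59 [ 673. -186.]
jar_a [135. 227.] 0.98 [430. 303.]
jar_a [304. 149.] 0.59 [ 673. -186.]
bottle_w [162. 264.] 0.87 [329. 211.]
bottle_w [133. 225.] 0.34 [435. 301.]
thick_ring [382. 178.] 0.9 [ 605. -438.]
```

```bash
python3 - <<'E'
import cv2
a=cv2.imread("pics/top0.png")[90:300,100:420]; cv2.imwrite("pics/v1.png",cv2.resize(a,(800,525),interpolation=3))
a=cv2.imread("pics/scene0.png")[130:350,90:430]; cv2.imwrite("pics/v2.png",cv2.resize(a,(800,518),interpolation=3))
E
```

```text
(no output)
```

View pics/v1.png

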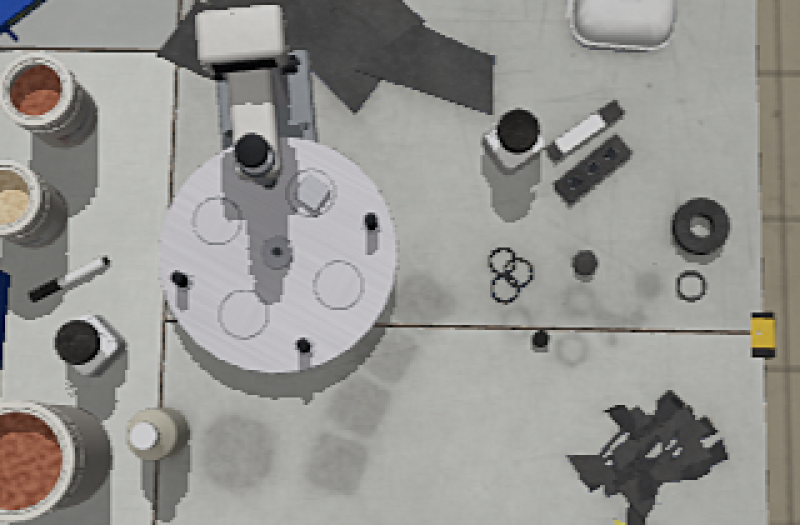

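View pics/v2.png

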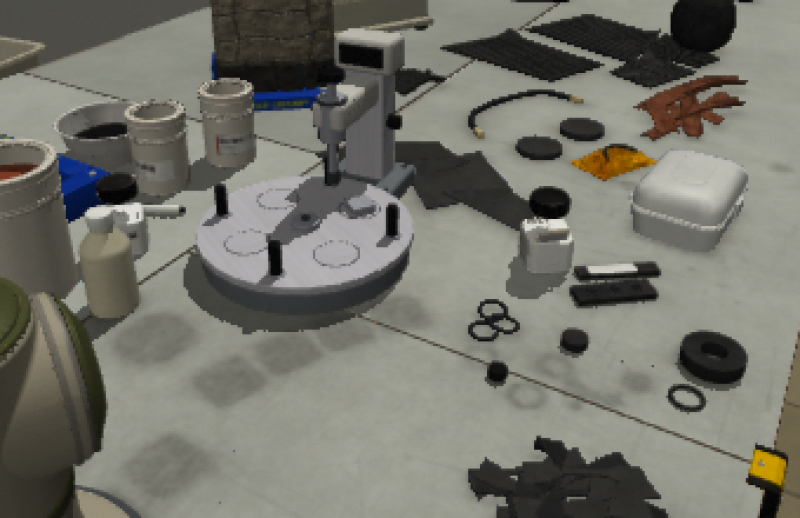

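The views show two discs: the small one at about (316,226) and the medium at (334,194) in the full top picture. There's no large one. The block is at about (225,167), and three of the four posts are visible. Next I'll fit the geometry from both views.

```bash
cat > fit.py <<'E'
from h import *
from scipy.optimize import least_squares
c1=capture("top");c2=capture("scene")
T=lambda u,v:np.array([100+u/2.5,90+v/2.5]); S=lambda u,v:np.array([90+u*.425,130+v*.4247])
# refine dark blobs in top
def blob(c,p,r=9,th=75):
    g=cv2.cvtColor(c["pixels"],6).astype(float); x,y=np.round(p).astype(int)
    w=g[y-r:y+r+1,x-r:x+r+1]; m=(w<th).astype(np.uint8); n,l,s,ce=cv2.connectedComponentsWithStats(m)
    if n<2:return None
    k=min(range(1,n),key=lambda i:np.hypot(*(ce[i]-r))-0*s[i,4]); 
    return ce[k]+[x-r,y-r],s[k]
for nm,p,q in(("small",T(540,340),S(497,372)),("med",T(585,263),S(574,340))):
    for c,pp in((c1,p),(c2,q)):
        b=blob(c,pp); print(nm,b, np.round(ray(c,b[0],6),1), np.round(ray(c,b[0],12),1))
posts1=[T(371,216),T(179,276),T(303,342)]; posts2=[S(392,207),S(221,187),S(274,243)]
offs=[0,2,3]  # order tbd
def model(x):
    r=[]
    hx,hy,a=x[:3]
    for i,(p,q) in enumerate(zip(posts1,posts2)):
        P=[hx+120*np.cos(a+x0[i]),hy+120*np.sin(a+x0[i]),90]
        r+=list(proj(c1,P)-p)+list(proj(c2,P)-q)
    r+=list(proj(c1,[hx,hy,55])-T(277,250))+list(proj(c2,[hx,hy,55])-S(306,218))
    t=x[3]; P=[hx+85*np.cos(t),hy+85*np.sin(t),239]
    r+=list(proj(c1,P)-T(252,149))+list(proj(c2,P)-S(329,72))
    P=[hx+212*np.cos(t),hy+212*np.sin(t),252]
    r+=list(proj(c1,P)-T(240,24))
    return np.array(r)
h=ray(c1,T(277,250),55)
an=[np.arctan2(*(ray(c1,p,90)-h)[[1,0]]) for p in posts1]
print("hub",h,"post ang",np.degrees(an))
x0=[np.round((a-an[0])/(np.pi/2))*np.pi/2 for a in an]
s=least_squares(model,[h[0],h[1],an[0],0.2],loss="soft_l1")
print(s.x, np.degrees(s.x[2:])); print(np.round(model(s.x).reshape(-1,2),1))
print("cap ray",ray(c1,T(252,149),239),"block",ray(c1,T(314,193),57),ray(c2,S(357,205),57))
x=s.x
for k in range(4):
    a=x[2]+np.pi/4+k*np.pi/2; print("station deg",np.degrees(a),np.round([x[0]+85*np.cos(a),x[1]+85*np.sin(a)],1))
print("ind",x[0]+85*np.cos(x[3]),x[1]+85*np.sin(x[3]))
print("jar_b",ray(c1,T(518,131),104), "rings",ray(c1,T(508,275),0),"jarA",ray(c1,T(77,340),104),"bottle",ray(c1,T(143,436),137))
E
python3 fit.py
```

```text
small (array([315.75925926, 223.74074074]), array([ 0,  4, 19,  8, 54], dtype=int32)) [ 459.1 -232.4    6. ] [ 458.6 -231.7   12. ]
small (array([300.56790123, 288.45679012]), array([ 4,  5, 10, 10, 81], dtype=int32)) [ 452.7 -233.     6. ] [ 446.1 -235.4   12. ]
med (array([333.64788732, 195.11267606]), array([ 4,  5, 10,  9, 71], dtype=int32)) [ 549.9 -288.     6. ] [ 549.1 -287.1   12. ]
med (array([333.53271028, 274.68224299]), array([  3,   5,  12,  11, 107], dtype=int32)) [ 550.8 -288.     6. ] [ 543.3 -289.9   12. ]
hub [551.34030255  92.08739555  55.        ] post ang [ -71.5856476   109.09459676 -161.32221544]
[ 5.51169090e+02  9.14067311e+01 -1.25181073e+00  1.27563968e-01] [-71.7234718    7.30887701]
[[ 0.1  0.2]
 [ 0.3 -0.5]
 [-0.8 -0.2]
 [-0.4 -0.2]
 [-0.   0.3]
 [ 0.4 -0. ]
 [ 0.2  0.1]
 [-0.2  0.3]
 [-0.  -0.7]
 [ 0.7 -0.8]
 [-0.1  2.3]]
cap ray [633.59712232 102.03857128 239.        ] block [622.29901747  49.1310471   57.        ] [615.74698687  50.07057675  57.        ]
station deg -26.723471797313916 [627.1  53.2]
station deg 63.27652820268608 [589.4 167.3]
station deg 153.27652820268608 [475.2 129.6]
station deg 243.27652820268605 [512.9  15.5]
ind 635.4784427735096 102.22028525550837
jar_b [ 692.91157202 -194.93975009  104.        ] rings [ 533.31295058 -193.36100486    0.        ] jarA [434.06146645 315.29260116 104.        ] bottle [326.20076913 225.53340971 137.        ]
```

>>> drive_tool(
  commands="0.2 -0.36 0 0 0 0.0158 70;0.2 -0.36 0 0 0 0.0158 70;0.2 -0.36 0 0 0 0.0158 70;0.2 -0.36 0 0 0 0.0158 70;0.2 -0.36 0 0 0 0.0158 70;0.2 -0.36 0 0 0 0.0158 70;0.2 -0.36 0 0 0 0.0158 70;0.2 -0.36 0 0 0 0.0158 70;0.2 -0.36 0 0 0 0.0158 70;0.2 -0.36 0 0 0 0.0158 70;0.12 -0.36 0 0 0 0.0158 70;0.12 -0.36 0 0 0 0.0158 70;0.12 -0.36 0 0 0 0.0158 70;0.12 -0.36 0 0 0 0.0158 70;0.12 -0.36 0 0 0 0.0158 70;0.12 -0.36 0 0 0 0.0158 70;0.12 -0.36 0 0 0 0.0158 70;0.12 -0.36 0 0 0 0.0158 70;0.12 -0.36 0 0 0 0.0158 70;0.12 -0.36 0 0 0 0.0158 70",
  force=40,
)

```text
time_s: 3.07
eef_pos: [449.0, -213.1, 248.3]
ee_rot: [0.0, -0.0, 1.0, -0.0]
force: [1.0, 0.3, 0.7]
grip_width: 0.702
grip_force: 0.0
```

>>> drive_tool(
  commands="0.035 -0.194 -0.3 0 0 0 70;0 0 -0.4 0 0 0 70;0 0 -0.4 0 0 0 70;0 0 -0.4 0 0 0 70;0 0 -0.2 0 0 0 70;0 0 0 0 0 0 70;0 0 0 0 0 0 70",
)

```text
time_s: 3.65
eef_pos: [452.3, -230.5, 78.4]
ee_rot: [-0.0, -0.0, 1.0, 0.0]
force: [0.4, -0.5, 0.8]
grip_width: 0.701
grip_force: 0.0
```

```bash
python3 - <<'E'
from h import *
print(sense()["eef_pos"])
ims=[]
for n in("scene","top"):
    c=capture(n)
    for P in([452.5,-232.5,12],[550.5,-288,12]):
        u,v=np.round(proj(c,P)).astype(int); cr=cv2.resize(c["pixels"][v-28:v+29,u-28:u+29],(400,300),interpolation=2)
        cv2.drawMarker(cr,(200,150),(0,0,255),0,12,1); ims.append(cr)
cv2.imwrite("pics/v3.png",np.vstack([np.hstack(ims[:2]),np.hstack(ims[2:])]))
E
```

```text
[ 452.31902264 -230.48707221   78.42115629]
```

View pics/v3.png

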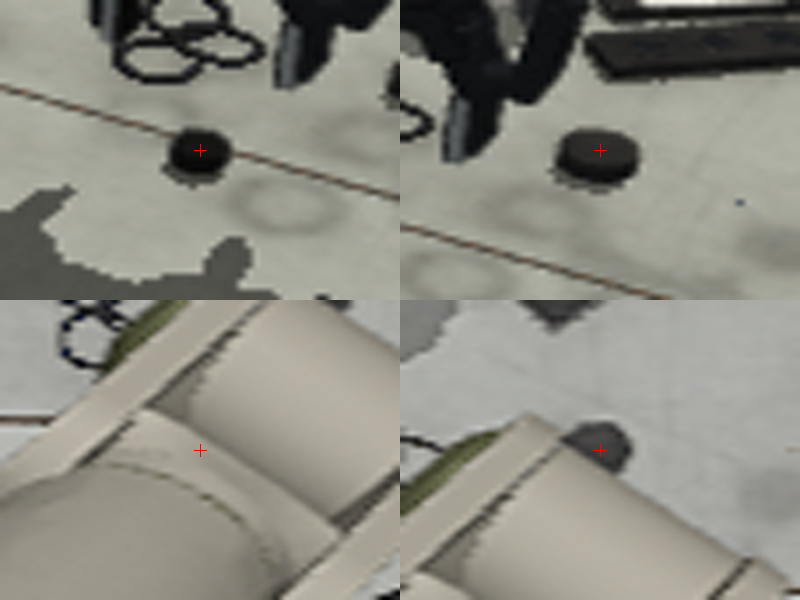

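The red predicted centres sit on the discs: the small one in the upper-left crop, the medium one in both right-hand crops. So the estimates are good. Descending now.

>>> drive_tool(
  commands="0 -0.02 -0.2 0 0 0 70;0 0 -0.2 0 0 0 70;0 0 -0.12 0 0 0 60;0 0 -0.04 0 0 0 50;0 0 0 0 0 0 45;0 0 0 0 0 0 45",
)

```text
time_s: 4.25
eef_pos: [453.0, -233.0, 23.7]
ee_rot: [0.001, -0.0, 1.0, -0.001]
force: [-0.1, 0.8, 0.5]
grip_width: 0.451
grip_force: 0.0
```

>>> drive_tool(
  commands="0 0 -0.03 0 0 0 40;0 0 -0.02 0 0 0 36;0 0 0 0 0 0 34;0 0 0 0 0 0 20;0 0 0 0 0 0 10;0 0 0 0 0 0 10;0 0 0 0 0 0 10;0 0 0 0 0 0 10",
)

```text
time_s: 4.92
eef_pos: [452.4, -232.5, 17.7]
ee_rot: [0.0, -0.0, 1.0, -0.0]
force: [-1.5, 1.1, 5.8]
grip_width: 0.233
grip_force: 39.3
```

>>> drive_tool(
  commands="0 0 0.05 0 0 0 10;0 0 0.15 0 0 0 10;0 0 0.3 0 0 0 10;0 0 0.3 0 0 0 10;0 0 0.3 0 0 0 10;0 0.1 0 0 0 0 10;0.02 0.2 0 0 0 0 10;0.02 0.3 0 0 0 0 10;0.02 0.35 0 0 0 0 10;0.02 0.35 0 0 0 0 10;0.02 0.35 0 0 0 0 10;0.02 0.35 0 0 0 0 10;0.02 0.35 0 0 0 0 10;0.02 0.35 0 0 0 0 10;0.02 0.35 0 0 0 0 10;0.02 0.3 0 0 0 0 10;0.02 0.2 0 0 0 0 10;0 0.07 0 0 0 0 10;0 0 0 0 0 0 10;0 0 0 0 0 0 10",
)

```text
time_s: 6.58
eef_pos: [474.1, 129.1, 127.1]
ee_rot: [-0.0, -0.0, 1.0, -0.0]
force: [0.2, -0.5, 0.8]
grip_width: 0.233
grip_force: 40.7
```

>>> drive_tool(
  commands="0.01 0.005 -0.2 0 0 0 10;0 0 -0.2 0 0 0 10;0 0 -0.13 0 0 0 10;0 0 -0.06 0 0 0 10;0 0 -0.025 0 0 0 10;0 0 -0.01 0 0 0 10;0 0 0 0 0 0 10;0 0 0 0 0 0 10",
)

```text
time_s: 7.25
eef_pos: [475.7, 129.9, 65.5]
ee_rot: [0.001, -0.0, 1.0, 0.0]
force: [0.2, 0.5, 0.1]
grip_width: 0.236
grip_force: 40.7
```

>>> drive_tool(
  commands="0 0 -0.015 0 0 0 10;0 0 -0.005 0 0 0 10;0 0 0 0 0 0 10;0 0 0 0 0 0 10",
)

```text
time_s: 7.58
eef_pos: [475.3, 130.1, 62.9]
ee_rot: [0.0, -0.0, 1.0, -0.0]
force: [-0.4, 0.5, -0.3]
grip_width: 0.236
grip_force: 40.7
```

>>> drive_tool(
  commands="0 0 -0.008 0 0 0 10;0 0 -0.004 0 0 0 10;0 0 0 0 0 0 10",
)

```text
time_s: 7.83
eef_pos: [475.5, 130.3, 62.6]
ee_rot: [0.0, -0.0, 1.0, 0.0]
force: [-4.1, 1.7, 10.7]
grip_width: 0.233
grip_force: 41.9
```

Contact. Release, lift, and go back out to the right while looking.

>>> drive_tool(
  commands="0 0 0.004 0 0 0 14;0 0 0 0 0 0 30;0 0 0 0 0 0 40;0 0 0.05 0 0 0 45;0 0 0.2 0 0 0 50;0 0 0.4 0 0 0 50;0 0 0.4 0 0 0 50;0 -0.3 0 0 0 0 50;0.02 -0.35 0 0 0 0 50;0.02 -0.35 0 0 0 0 50;0.02 -0.35 0 0 0 0 50;0.02 -0.35 0 0 0 0 50;0.02 -0.35 0 0 0 0 50;0.02 -0.35 0 0 0 0 50;0.02 -0.35 0 0 0 0 50;0.02 -0.35 0 0 0 0 50;0.02 -0.35 0 0 0 0 50;0 0 0 0 0 0 50;0 0 0 0 0 0 50",
)

```text
time_s: 9.42
eef_pos: [493.0, -216.2, 166.8]
ee_rot: [-0.0, 0.001, 1.0, 0.0]
force: [0.1, 0.5, 1.2]
grip_width: 0.502
grip_force: 0.0
```

```bash
cat > look.py <<'E'
from h import *
import sys
H=np.array([551.2,91.4]); name=sys.argv[1]; a0=np.radians(float(sys.argv[2])) # station angle of block
ims=[]
for n in("scene","top"):
    c=capture(n)
    us=[proj(c,[*(H+r),45]) for r in([150,0],[-150,0],[0,150],[0,-150])]; us=np.array(us)
    lo=np.floor(us.min(0)).astype(int); hi=np.ceil(us.max(0)).astype(int); s=400/(hi[0]-lo[0])
    cr=cv2.resize(c["pixels"][lo[1]:hi[1],lo[0]:hi[0]],None,fx=s,fy=s,interpolation=2)
    for k in range(4):
        q=H+85*np.array([np.cos(a0+k*np.pi/2),np.sin(a0+k*np.pi/2)]); cv2.drawMarker(cr,tuple(((proj(c,[*q,57])-lo)*s).astype(int).tolist()),(0,0,255),0,10,1)
        q=H+120*np.array([np.cos(a0+(k+.5)*np.pi/2),np.sin(a0+(k+.5)*np.pi/2)]); cv2.drawMarker(cr,tuple(((proj(c,[*q,90])-lo)*s).astype(int).tolist()),(0,255,0),0,8,1)
    ims.append(cv2.copyMakeBorder(cr,0,max(0,400-cr.shape[0]),0,max(0,400-cr.shape[1]),0)[:400,:400])
    for k,z in(("disc_small_c",57),("disc_medium_c",12)):
        print(n,k,[(np.round(ray(c,b["position"],6)[:2]),np.round(ray(c,b["position"],51)[:2]),round(b["confidence"],2)) for b in boxes_of(c,k)[:3]])
cv2.imwrite(f"pics/{name}.png",np.hstack(ims)); print(sense()["eef_pos"],sense()["grip_width"])
E
python3 look.py v4 -26.7
```

```text
scene disc_small_c [(array([581., 125.]), array([522.,  80.]), 0.62)]
scene disc_medium_c [(array([ 572., -285.]), array([ 513., -299.]), 0.56)]
top disc_small_c [(array([473., 138.]), array([469., 131.]), 0.6)]
top disc_medium_c [(array([542.,  99.]), array([536.,  93.]), 0.4)]
[ 493.39041491 -214.01760185  167.17416735] 0.4979566028481763
```

View pics/v4.png

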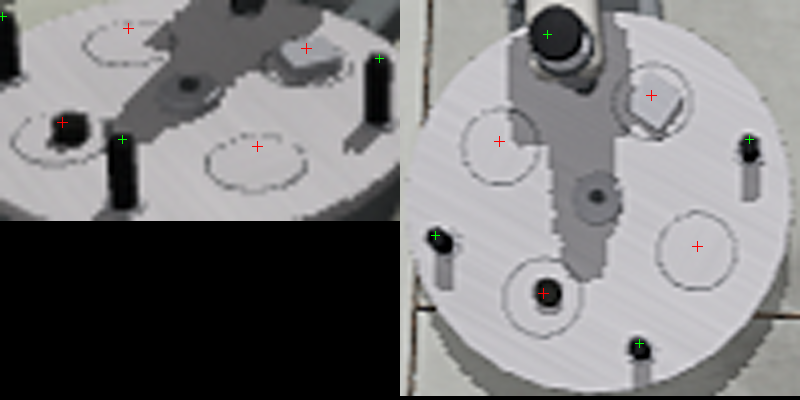

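The small disc is lying flat in its circle at about (548,293) in the right view, a few mm to the right of the predicted centre. Measuring that offset.

```bash
cat > blob.py <<'E'
from h import *
def blob(c,P,r=11,th=70,minarea=20):
    p=np.round(proj(c,P)).astype(int); g=cv2.resize(cv2.cvtColor(c["pixels"],6)[p[1]-r:p[1]+r+1,p[0]-r:p[0]+r+1],None,fx=4,fy=4,interpolation=1)
    n,l,s,ce=cv2.connectedComponentsWithStats((g<th).astype(np.uint8))
    k=[i for i in range(1,n) if s[i,4]>minarea*4]
    return [((ce[i]+.5)/4-.5+p-r,s[i]/4) for i in sorted(k,key=lambda i:np.hypot(*(ce[i]-4*r)))]
def where(c,P,z,**k):
    b=blob(c,P,**k); return [(np.round(ray(c,q,z)[:2],1),s[2:].tolist()) for q,s in b[:2]]
if __name__=="__main__":
    for n in("top","scene"):
        c=capture(n)
        print(n,"small",where(c,[472,127,53],52),"med",where(c,[550.5,-288,8],6))
E
python3 blob.py
```

```text
top small [(array([477.4, 127.7]), [6.25, 6.75, 137.0])] med []
scene small [(array([477.6, 128.1]), [7.0, 6.5, 151.75]), (array([464.2,  83.6]), [3.5, 13.25, 139.75])] med [(array([ 551.1, -288.1]), [11.5, 10.0, 382.0])]
```

>>> drive_tool(
  commands="0.14 -0.18 -0.3 0 0 0 60;0.14 -0.19 -0.3 0 0 0 60;0.14 -0.19 -0.2 0 0 0 60;0.14 -0.18 -0.1 0 0 0 60;0.014 0 -0.1 0 0 0 60;0 0 -0.15 0 0 0 60;0 0 -0.15 0 0 0 60;0 0 -0.12 0 0 0 60;0 0 -0.06 0 0 0 55;0 0 0 0 0 0 50;0 0 0 0 0 0 50",
)

```text
time_s: 10.73
eef_pos: [550.9, -288.8, 19.4]
ee_rot: [0.0, -0.0, 1.0, -0.0]
force: [0.0, 0.6, 0.2]
grip_width: 0.504
grip_force: 0.0
```

```bash
python3 blob.py
```

```text
top small [(array([477.4, 127.7]), [6.25, 6.75, 136.75]), (array([445.5, 114.8]), [5.0, 6.5, 21.75])] med []
scene small [(array([477.6, 128.1]), [6.75, 6.5, 149.0]), (array([463.9,  83.3]), [3.5, 12.5, 137.25])] med [(array([ 555.8, -281.7]), [14.25, 17.25, 505.5]), (array([ 587.8, -306.9]), [3.0, 16.0, 120.75])]
```

>>> drive_tool(
  commands="0 0 -0.01 0 0 0 45;0 0 0 0 0 0 35;0 0 0 0 0 0 20;0 0 0 0 0 0 20;0 0 0 0 0 0 20;0 0 0 0 0 0 20;0 0 0 0 0 0 20",
)

```text
time_s: 11.42
eef_pos: [551.0, -289.1, 18.8]
ee_rot: [0.0, -0.0, 1.0, -0.0]
force: [-0.5, 1.6, 6.2]
grip_width: 0.336
grip_force: 39.5
```

>>> drive_tool(
  commands="0 0 0.05 0 0 0 20;0 0 0.15 0 0 0 20;0 0 0.3 0 0 0 20;0 0 0.3 0 0 0 20;0 0 0.3 0 0 0 20;-0.03 0.15 0 0 0 0 20;-0.04 0.25 0 0 0 0 20;-0.04 0.35 0 0 0 0 20;-0.04 0.35 0 0 0 0 20;-0.04 0.35 0 0 0 0 20;-0.04 0.35 0 0 0 0 20;-0.04 0.35 0 0 0 0 20;-0.04 0.35 0 0 0 0 20;-0.04 0.30 0 0 0 0 20;-0.04 0.20 0 0 0 0 20;0 0.065 0 0 0 0 20;0 0 0 0 0 0 20;0 0 0 0 0 0 20",
)

```text
time_s: 12.92
eef_pos: [512.0, 17.0, 128.1]
ee_rot: [0.0, -0.0, 1.0, -0.0]
force: [-0.0, -0.3, 0.5]
grip_width: 0.336
grip_force: 39.6
```

>>> drive_tool(
  commands="0 0.005 -0.2 0 0 0 20;0 0 -0.2 0 0 0 20;0 0 -0.13 0 0 0 20;0 0 -0.06 0 0 0 20;0 0 -0.025 0 0 0 20;0 0 -0.01 0 0 0 20;0 0 -0.01 0 0 0 20;0 0 0 0 0 0 20;0 0 0 0 0 0 20",
)

```text
time_s: 13.67
eef_pos: [512.0, 17.9, 65.1]
ee_rot: [0.001, -0.0, 1.0, -0.0]
force: [0.6, -0.3, -0.1]
grip_width: 0.339
grip_force: 39.6
```

>>> drive_tool(
  commands="0 0 -0.01 0 0 0 20;0 0 -0.005 0 0 0 20;0 0 0 0 0 0 20",
)

```text
time_s: 13.92
eef_pos: [512.2, 17.9, 63.7]
ee_rot: [0.001, -0.0, 1.0, -0.0]
force: [-0.5, -0.8, 5.5]
grip_width: 0.344
grip_force: 40.0
```

Touching. Release and back off to the right.

>>> drive_tool(
  commands="0 0 0.003 0 0 0 24;0 0 0 0 0 0 40;0 0 0 0 0 0 50;0 0 0.05 0 0 0 50;0 0 0.2 0 0 0 50;0 0 0.4 0 0 0 50;0 0 0.4 0 0 0 50;0 -0.3 0 0 0 0 50;0 -0.35 0 0 0 0 50;0 -0.35 0 0 0 0 50;0 -0.35 0 0 0 0 50;0 -0.35 0 0 0 0 50;0 -0.3 0 0 0 0 50;0 0 0 0 0 0 50;0 0 0 0 0 0 50",
)

```text
time_s: 15.17
eef_pos: [511.4, -183.0, 168.3]
ee_rot: [-0.0, 0.001, 1.0, 0.0]
force: [0.0, 0.9, -0.7]
grip_width: 0.501
grip_force: 0.0
```

```bash
sed -i 's/"med",where.*/"med",where(c,[514,14,53],52))/' blob.py; python3 blob.py; python3 - <<'E'
from blob import *
H=np.array([551.2,91.4])
for n in("top","scene"):
    c=capture(n)
    for a in(-71.7,108.3,198.3):
        P=[*(H+120*np.array([np.cos(np.radians(a)),np.sin(np.radians(a))])),90]
        print(n,a,np.round(P[:2],1),where(c,P,90,r=5,th=60))
print(sense()["eef_pos"])
E
```

```text
top small [(array([477.4, 127.6]), [6.25, 6.75, 135.25])] med [(array([510. ,  15.8]), [9.0, 9.5, 248.5])]
scene small [(array([477.6, 128.2]), [6.75, 6.5, 155.75]), (array([464.6,  83.6]), [3.0, 13.25, 132.5])] med [(array([510.7,  15.6]), [10.25, 8.5, 279.25])]
top -71.7 [588.9 -22.5] [(array([583. , -21.2]), [4.5, 6.0, 83.75])]
top 108.3 [513.5 205.3] [(array([509.6, 202.7]), [6.0, 5.75, 104.0])]
top 198.3 [437.3  53.7] [(array([434.3,  54.2]), [5.0, 5.0, 77.25])]
scene -71.7 [588.9 -22.5] [(array([575.2, -27.6]), [4.75, 6.0, 103.5])]
scene 108.3 [513.5 205.3] [(array([501.9, 196.9]), [4.75, 6.75, 109.25])]
scene 198.3 [437.3  53.7] [(array([428.2,  49.4]), [5.25, 7.0, 135.5])]
[ 511.75726206 -180.81533878  168.45386613]
```

>>> drive_tool(
  commands="0.07 0.146 0 0 0 -0.1449 45;0.07 0.146 0 0 0 -0.1449 45;0.07 0.146 0 0 0 -0.1449 45;0.07 0.146 0 0 0 -0.1449 45;0.07 0.146 0 0 0 -0.1449 45;0.07 0.146 0 0 0 -0.1449 45;0.07 0.146 0 0 0 -0.1449 45;0.07 0.146 0 0 0 -0.1449 45;0.07 0.146 0 0 0 -0.1449 45;0.07 0.146 0 0 0 -0.1449 45;0.07 0.146 0 0 0 -0.1449 45;0 0 0 0 0 0 45;0 0 0 0 0 0 45",
)

```text
time_s: 16.45
eef_pos: [588.5, -20.2, 168.3]
ee_rot: [-0.0, 0.584, 0.812, -0.0]
force: [-0.6, -0.1, 0.4]
grip_width: 0.451
grip_force: 0.0
```

>>> drive_tool(
  commands="0 0 -0.3 0 0 0 45;0 0 -0.3 0 0 0 45;0 0 -0.2 0 0 0 45;0 0 -0.09 0 0 0 45;0 0 0 0 0 0 45;0 0 0 0 0 0 30;0 0 0 0 0 0 15;0 0 0 0 0 0 10;0 0 0 0 0 0 10;0 0 0 0 0 0 10",
  force=20,
)

```text
time_s: 17.28
eef_pos: [589.5, -21.7, 81.0]
ee_rot: [0.002, 0.586, 0.811, 0.001]
force: [0.2, -0.7, 7.1]
grip_width: 0.179
grip_force: 20.9
```

```bash
cat > arc.py <<'E'
import sys,numpy as np
p0,p1,n=float(sys.argv[1]),float(sys.argv[2]),int(sys.argv[3])
t=np.linspace(0,1,n+1); s=np.clip(0,1,t); s=np.cumsum(np.r_[0,np.minimum(1,np.minimum(np.arange(n)+1,n-np.arange(n))/3)]); s/=s[-1]
a=np.radians(p0+(p1-p0)*s); P=120*np.c_[np.cos(a),np.sin(a)]; d=np.diff(P,axis=0)/100; w=np.diff(a)/(np.pi/4)
print(";".join(f"{x:.3f} {y:.3f} 0 0 0 {z:.4f} 10" for (x,y),z in zip(d,w)),np.degrees(np.diff(a)).min())
E
python3 arc.py -71.5 -144.6 14;python3 arc.py -144.6 -217.7 14
```

```text
-0.041 -0.013 0 0 0 -0.0451 10;-0.082 -0.021 0 0 0 -0.0902 10;-0.126 -0.021 0 0 0 -0.1354 10;-0.127 -0.007 0 0 0 -0.1354 10;-0.127 0.006 0 0 0 -0.1354 10;-0.126 0.020 0 0 0 -0.1354 10;-0.123 0.033 0 0 0 -0.1354 10;-0.119 0.046 0 0 0 -0.1354 10;-0.113 0.058 0 0 0 -0.1354 10;-0.107 0.070 0 0 0 -0.1354 10;-0.099 0.081 0 0 0 -0.1354 10;-0.089 0.091 0 0 0 -0.1354 10;-0.054 0.066 0 0 0 -0.0902 10;-0.025 0.034 0 0 0 -0.0451 10 -6.091666666666678
-0.024 0.035 0 0 0 -0.0451 10;-0.044 0.073 0 0 0 -0.0902 10;-0.056 0.114 0 0 0 -0.1354 10;-0.044 0.120 0 0 0 -0.1354 10;-0.031 0.124 0 0 0 -0.1354 10;-0.018 0.126 0 0 0 -0.1354 10;-0.004 0.127 0 0 0 -0.1354 10;0.009 0.127 0 0 0 -0.1354 10;0.023 0.125 0 0 0 -0.1354 10;0.036 0.122 0 0 0 -0.1354 10;0.049 0.118 0 0 0 -0.1354 10;0.061 0.112 0 0 0 -0.1354 10;0.047 0.071 0 0 0 -0.0902 10;0.025 0.034 0 0 0 -0.0451 10 -6.091666666666703
```

>>> drive_tool(
  commands="-0.041 -0.013 0 0 0 -0.0451 10;-0.082 -0.021 0 0 0 -0.0902 10;-0.126 -0.021 0 0 0 -0.1354 10;-0.127 -0.007 0 0 0 -0.1354 10;-0.127 0.006 0 0 0 -0.1354 10;-0.126 0.020 0 0 0 -0.1354 10;-0.123 0.033 0 0 0 -0.1354 10;-0.119 0.046 0 0 0 -0.1354 10;-0.113 0.058 0 0 0 -0.1354 10;-0.107 0.070 0 0 0 -0.1354 10;-0.099 0.081 0 0 0 -0.1354 10;-0.089 0.091 0 0 0 -0.1354 10;-0.054 0.066 0 0 0 -0.0902 10;-0.025 0.034 0 0 0 -0.0451 10;0 0 0 0 0 0 10;0 0 0 0 0 0 10",
)

```text
time_s: 18.62
eef_pos: [453.0, 22.7, 80.8]
ee_rot: [0.001, 0.953, 0.303, 0.0]
force: [-6.6, -3.7, 14.9]
grip_width: 0.181
grip_force: 21.8
```

>>> drive_tool(
  commands="-0.024 0.035 0.008 0 0 -0.0451 10;-0.044 0.073 0.008 0 0 -0.0902 10;-0.056 0.114 0 0 0 -0.1354 10;-0.044 0.120 0 0 0 -0.1354 10;-0.031 0.124 0 0 0 -0.1354 10;-0.018 0.126 0 0 0 -0.1354 10;-0.004 0.127 0 0 0 -0.1354 10;0.009 0.127 0 0 0 -0.1354 10;0.023 0.125 0 0 0 -0.1354 10;0.036 0.122 0 0 0 -0.1354 10;0.049 0.118 0 0 0 -0.1354 10;0.061 0.112 0 0 0 -0.1354 10;0.047 0.071 0 0 0 -0.0902 10;0.025 0.034 0 0 0 -0.0451 10;0 0 0 0 0 0 10;0 0 0 0 0 0 10",
)

```text
time_s: 19.95
eef_pos: [453.9, 168.7, 80.9]
ee_rot: [-0.002, 0.946, -0.325, -0.003]
force: [-8.4, 23.5, 1.2]
grip_width: 0.176
grip_force: 21.2
```

>>> drive_tool(
  commands="0 0 0 0 0 0 20;0 0 0 0 0 0 35;0 0 0 0 0 0 45;0 0 0 0 0 0 45;0 0 0.15 0 0 0 45;0 0 0.3 0 0 0 45;0 0 0.4 0 0 0 45;-0.2 -0.3 0.1 0 0 0 45;-0.2 -0.3 0 0 0 0 45;-0.1 -0.3 0 0 0 0 45;0 -0.3 0 0 0 0 45;0 -0.3 0 0 0 0 45;0 -0.3 0 0 0 0 45;0 -0.3 0 0 0 0 45;0 0 0 0 0 0 45",
)

```text
time_s: 21.2
eef_pos: [406.0, -48.3, 176.2]
ee_rot: [0.001, 0.945, -0.327, 0.001]
force: [-0.7, 0.3, 0.2]
grip_width: 0.449
grip_force: 0.0
```

```bash
python3 look.py v5 7.3
```

```text
scene disc_small_c [(array([628., 258.]), array([565., 204.]), 0.54)]
scene disc_medium_c [(array([566., 124.]), array([509.,  79.]), 0.5)]
top disc_small_c []
top disc_medium_c [(array([549., 201.]), array([543., 193.]), 0.39)]
[405.72187319 -43.42053924 175.91229195] 0.4502504331339788
```

View pics/v5.png

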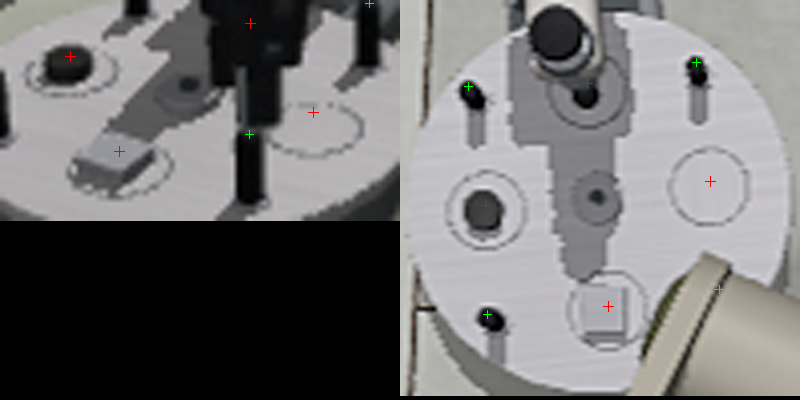

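The small disc is in under the indenter at (587,95) in the right view. The medium disc, block and posts sit where predicted. Going to the plunger cap with the fingers shut.

>>> drive_tool(
  commands="0 0 0.3 0 0 0 0;0 0 0.3 0 0 0 0;0 0 0.3 0 0 0 0;0 0 0.2 0 0 0 0;0.28 0.18 0 0 0 0 0;0.28 0.18 0 0 0 0 0;0.28 0.18 0 0 0 0 0;0.28 0.18 0 0 0 0 0;0.28 0.18 0 0 0 0 0;0.28 0.18 0 0 0 0 0;0.28 0.18 0 0 0 0 0;0.2 0.13 0 0 0 0 0;0.14 0.08 -0.1 0 0 0 0;0 0 -0.1 0 0 0 0;0 0 0 0 0 0 0;0 0 0 0 0 0 0",
)

```text
time_s: 22.83
eef_pos: [635.1, 103.2, 265.4]
ee_rot: [0.0, 0.946, -0.325, -0.001]
force: [-0.4, -0.4, -0.0]
grip_width: -0.0
grip_force: 0.0
```

```bash
cat > cap.py <<'E'
from h import *
import sys
ims=[]
for n,r in(("scene",50),("top",35)):
    c=capture(n); P=np.array([635.5,102.2,239]); u,v=np.round(proj(c,P)).astype(int)
    cr=cv2.resize(c["pixels"][v-r:v+r,u-r:u+r],(400,400),interpolation=2)
    cv2.drawMarker(cr,(200,200),(0,0,255),0,12,1); ims.append(cr)
cv2.imwrite(f"pics/{sys.argv[1]}.png",np.hstack(ims)); print(sense()["eef_pos"],sense()["force"])
E
python3 cap.py v6
```

```text
[635.36459269 102.67360552 266.89246313] [-0.14994687  0.45645899 -0.72509882]
```

View pics/v6.png

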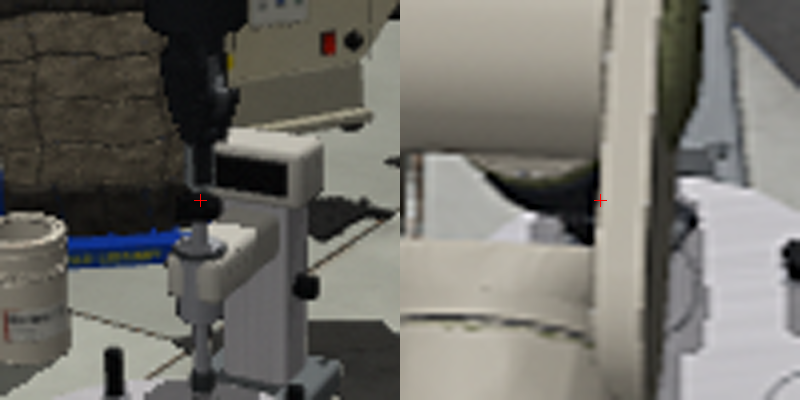

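The closed fingertips hang centred just above the cap at (200,190) in the left view. Pressing down.

>>> drive_tool(
  commands="0 0 -0.06 0 0 0 0;0 0 -0.05 0 0 0 0;0 0 -0.04 0 0 0 0;0 0 -0.03 0 0 0 0;0 0 -0.02 0 0 0 0;0 0 -0.02 0 0 0 0;0 0 0 0 0 0 0;0 0 0 0 0 0 0",
)

```text
time_s: 23.6
eef_pos: [635.8, 102.6, 244.1]
ee_rot: [0.0, 0.946, -0.325, 0.0]
force: [-1.5, -2.2, 3.0]
grip_width: -0.001
grip_force: 1.3
```

>>> drive_tool(
  commands="0 0 -0.01 0 0 0 0;0 0 -0.01 0 0 0 0;0 0 0 0 0 0 0;0 0 0 0 0 0 0",
)

```text
time_s: 23.93
eef_pos: [635.9, 102.6, 243.9]
ee_rot: [-0.0, 0.946, -0.325, 0.001]
force: [-5.0, -1.4, 13.9]
grip_width: -0.001
grip_force: 6.5
```

>>> drive_tool(
  commands="0 0 -0.005 0 0 0 0;0 0 0 0 0 0 0;0 0 0 0 0 0 0;0 0 0 0 0 0 0;0 0 0 0 0 0 0;0 0 0 0 0 0 0;0 0 0 0 0 0 0",
)

```text
time_s: 24.52
eef_pos: [635.9, 102.6, 243.9]
ee_rot: [-0.0, 0.946, -0.325, 0.001]
force: [-4.9, -2.2, 15.1]
grip_width: -0.002
grip_force: 7.6
```

>>> drive_tool(
  commands="0 0 0.1 0 0 0 0;0 0 0.2 0 0 0 0;0 0 0.2 0 0 0 0;-0.1216 -0.0805 0 0 0 0.1538 45;-0.1216 -0.0805 0 0 0 0.1538 45;-0.1216 -0.0805 0 0 0 0.1538 45;-0.1216 -0.0805 0 0 0 0.1538 45;-0.1216 -0.0805 0 0 0 0.1538 45;-0.1216 -0.0805 0 0 0 0.1538 45;-0.1216 -0.0805 0 0 0 0.1538 45;-0.1216 -0.0805 0 0 0 0.1538 45;-0.1216 -0.0805 0 0 0 0.1538 45;-0.1216 -0.0805 0 0 0 0.1538 45;-0.1216 -0.0805 0 0 0 0.1538 45;-0.1216 -0.0805 0 0 0 0.1538 45;-0.1216 -0.0805 0 0 0 0.1538 45;0 0 0 0 0 0 45;0 0 0 0 0 0 45",
)

```text
time_s: 26.02
eef_pos: [477.8, -1.9, 291.5]
ee_rot: [-0.0, 0.899, 0.437, 0.0]
force: [0.1, -1.0, -0.2]
grip_width: 0.446
grip_force: 0.0
```

```bash
sed -i 's/"top small/&/;/__main__/,$d' blob.py; cat > chk.py <<'E'
from blob import *
import sys
H=np.array([551.2,91.4])
def at(r,a): return H+r*np.array([np.cos(np.radians(a)),np.sin(np.radians(a))])
for n in("top","scene"):
    c=capture(n)
    for s in sys.argv[1:]:
        p=at(85,float(s)); print(n,s,np.round(p,1),where(c,[*p,53],52))
print(sense()["eef_pos"],sense()["ee_rot"])
E
python3 chk.py 7.3 97.3; python3 arc.py 232.3 142.3 16
```

```text
top 7.3 [635.5 102.2] [(array([632.6, 106.4]), [6.5, 6.75, 94.5]), (array([646.7, 119.1]), [10.75, 5.0, 71.25])]
top 97.3 [540.4 175.7] [(array([538.1, 179.1]), [8.75, 9.5, 256.0])]
scene 7.3 [635.5 102.2] [(array([660.7, 117.2]), [17.0, 15.0, 419.25])]
scene 97.3 [540.4 175.7] [(array([538. , 178.7]), [9.0, 7.25, 218.75])]
[478.18156446  -1.56143934 291.34358778] [-1.01335996e-04  8.99235609e-01  4.37464622e-01  1.19461288e-04]
-0.035 0.028 0 0 0 -0.0476 10;-0.067 0.060 0 0 0 -0.0952 10;-0.091 0.099 0 0 0 -0.1429 10;-0.080 0.109 0 0 0 -0.1429 10;-0.067 0.117 0 0 0 -0.1429 10;-0.053 0.124 0 0 0 -0.1429 10;-0.039 0.129 0 0 0 -0.1429 10;-0.025 0.132 0 0 0 -0.1429 10;-0.010 0.134 0 0 0 -0.1429 10;0.006 0.134 0 0 0 -0.1429 10;0.021 0.133 0 0 0 -0.1429 10;0.035 0.130 0 0 0 -0.1429 10;0.050 0.125 0 0 0 -0.1429 10;0.063 0.119 0 0 0 -0.1429 10;0.049 0.075 0 0 0 -0.0952 10;0.027 0.036 0 0 0 -0.0476 10 -6.428571428571454
```

>>> drive_tool(
  commands="-0.3 -0.3 0 0 0 0 45;-0.3 -0.3 0 0 0 0 45;0 -0.3 0 0 0 0 45;0 -0.3 0 0 0 0 45;0 -0.3 0 0 0 0 45;0 0 0 0 0 0 45;0 0 0 0 0 0 45",
)

```text
time_s: 26.7
eef_pos: [419.1, -151.6, 291.0]
ee_rot: [-0.0, 0.899, 0.437, -0.0]
force: [-0.2, 0.7, -0.5]
grip_width: 0.449
grip_force: 0.0
```

```bash
cat > ov.py <<'E'
from h import *
import sys
hx,hy,a0=map(float,sys.argv[2:5]); H=np.array([hx,hy]); name=sys.argv[1]; ims=[]
for n in("top","scene"):
    c=capture(n); S=4; p=proj(c,[*H,45]); r=(52,52) if n=="top" else (48,42)
    lo=np.round(p).astype(int)-r; hi=lo+2*np.array(r)
    cr=cv2.resize(c["pixels"][lo[1]:hi[1],lo[0]:hi[0]],None,fx=S,fy=S,interpolation=2)
    def circ(C,rad,z,col):
        t=np.linspace(0,2*np.pi,60); pts=np.array([(proj(c,[C[0]+rad*np.cos(x),C[1]+rad*np.sin(x),z])-lo+.5)*S for x in t])
        cv2.polylines(cr,[pts.round().astype(int)],True,col,1)
    circ(H,147,45,(255,0,0)); circ(H,20,55,(255,0,0))
    for k in range(4):
        a=np.radians(a0+90*k); circ(H+85*np.array([np.cos(a),np.sin(a)]),30,45,(0,0,255))
        a+=np.pi/4; circ(H+120*np.array([np.cos(a),np.sin(a)]),8,90,(0,200,0))
    ims.append(cr)
m=max(i.shape[0] for i in ims); cv2.imwrite(f"pics/{name}.png",np.hstack([cv2.copyMakeBorder(i,0,m-i.shape[0],0,0,0) for i in ims]))
E
python3 ov.py v7 551.2 91.4 7.3
```

```text
(no output)
```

View pics/v7.png

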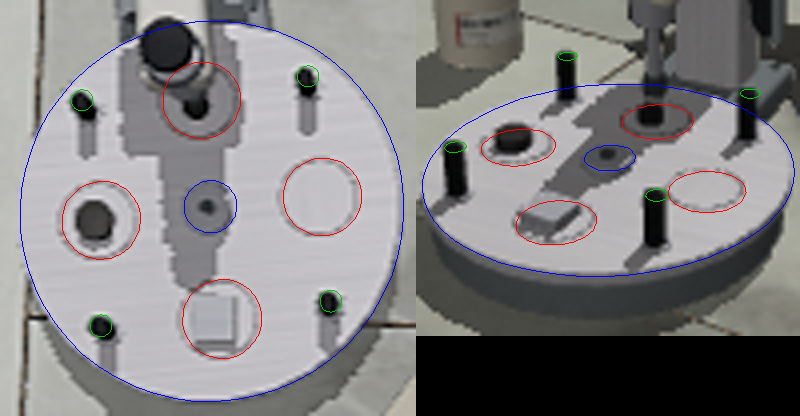

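The posts and circles agree with the model at 7.3° to about 2 mm, so the detent is engaged. The small disc sits under the foot at about (197,105) in the left view, roughly 4–5 mm off the line, which is inside the limit. On to the medium disc.

>>> drive_tool(
  commands="0.3 0.3 -0.1 0 0 0 45;0.3 0.3 -0.1 0 0 0 45;0 0.3 -0.2 0 0 0 45;0 0.3 -0.2 0 0 0 45;-0.01 0.3 -0.1 0 0 0 45;0 0 -0.4 0 0 0 45;0 0 -0.4 0 0 0 45;0 0 -0.3 0 0 0 45;0 0 -0.2 0 0 0 45;0 0 -0.1 0 0 0 45;0 0 0 0 0 0 45;0 0 0 0 0 0 30;0 0 0 0 0 0 15;0 0 0 0 0 0 10;0 0 0 0 0 0 10;0 0 0 0 0 0 10",
  force=20,
)

```text
time_s: 28.13
eef_pos: [476.0, -3.4, 83.7]
ee_rot: [0.001, 0.899, 0.439, 0.001]
force: [0.1, 3.9, 7.5]
grip_width: 0.175
grip_force: 20.7
```

>>> drive_tool(
  commands="-0.035 0.028 0.008 0 0 -0.0476 10;-0.067 0.060 0.008 0 0 -0.0952 10;-0.091 0.099 0 0 0 -0.1429 10;-0.080 0.109 0 0 0 -0.1429 10;-0.067 0.117 0 0 0 -0.1429 10;-0.053 0.124 0 0 0 -0.1429 10;-0.039 0.129 0 0 0 -0.1429 10;-0.025 0.132 0 0 0 -0.1429 10;-0.010 0.134 0 0 0 -0.1429 10;0.006 0.134 0 0 0 -0.1429 10;0.021 0.133 0 0 0 -0.1429 10;0.035 0.130 0 0 0 -0.1429 10;0.050 0.125 0 0 0 -0.1429 10;0.063 0.119 0 0 0 -0.1429 10;0.049 0.075 0 0 0 -0.0952 10;0.027 0.036 0 0 0 -0.0476 10;0 0 0 0 0 0 10;0 0 0 0 0 0 10",
)

```text
time_s: 29.63
eef_pos: [450.9, 167.4, 83.9]
ee_rot: [-0.001, 0.946, -0.325, -0.003]
force: [-12.7, 17.1, 5.6]
grip_width: 0.175
grip_force: 22.2
```

>>> drive_tool(
  commands="0 0 0 0 0 0 20;0 0 0 0 0 0 35;0 0 0 0 0 0 45;0 0 0 0 0 0 45;0 0 0.15 0 0 0 45;0 0 0.3 0 0 0 45;0 0 0.4 0 0 0 0;0 0 0.4 0 0 0 0;0 0 0.4 0 0 0 0;0 0 0.4 0 0 0 0;0.22 -0.08 0 0 0 0 0;0.3 -0.1 0 0 0 0 0;0.3 -0.1 0 0 0 0 0;0.3 -0.1 0 0 0 0 0;0.3 -0.1 0 0 0 0 0;0.22 -0.09 0 0 0 0 0;0.2 -0.07 0 0 0 0 0;0 0 -0.1 0 0 0 0;0 0 0 0 0 0 0;0 0 0 0 0 0 0",
)

```text
time_s: 31.3
eef_pos: [636.9, 101.0, 278.2]
ee_rot: [0.0, 0.946, -0.325, -0.001]
force: [0.2, -0.4, 0.3]
grip_width: -0.002
grip_force: 0.0
```

```bash
python3 cap.py v8x; python3 ov.py v8 551.2 91.4 7.3
```

```text
[636.95583502 101.34429118 279.57670168] [ 0.02618809 -0.06518266  0.40454918]
```

View pics/v8.png

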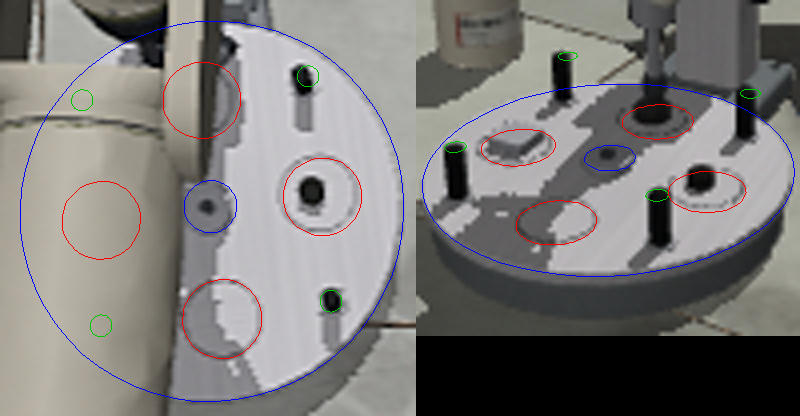

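```bash
python3 - <<'E'
import cv2,numpy as np
for f in("v7","v8"):
    g=cv2.imread(f"pics/{f}.png").max(2)
    for x,y,rx,ry in((655,222,20,26),(747,122,20,18),(456,176,20,20),(566,82,18,18),(306,80,16,16),(330,302,14,14)):
        w=g[y-ry:y+ry,x-rx:x+rx]<70; yy,xx=np.nonzero(w); print(f,(x,y),round(xx.mean()+x-rx,1),round(yy.mean()+y-ry,1),w.sum())
E
```

```text
v7 (655, 222) 654.0 221.6 1055
v7 (747, 122) 749.3 119.7 785
v7 (456, 176) 455.0 175.4 791
v7 (566, 82) 565.9 81.2 611
v7 (306, 80) 305.7 82.7 372
v7 (330, 302) 328.1 304.0 321
v8 (655, 222) 659.1 221.4 1044
v8 (747, 122) 747.9 119.4 786
v8 (456, 176) 456.0 175.3 801
v8 (566, 82) 561.5 81.1 617
v8 (306, 80) 301.8 80.6 406
v8 (330, 302) 331.4 300.7 298
```

>>> drive_tool(
  commands="0 0 0 0 0 0 0;0 0 0 0 0 0 0;0 0 0 0 0 0 0;0 0 0 0 0 0 0;0 0 0 0 0 0 0;0 0 0 0 0 0 0",
)

```text
time_s: 32.0
eef_pos: [637.5, 101.0, 278.9]
ee_rot: [0.0, 0.946, -0.325, -0.0]
force: [-0.6, -0.6, 0.4]
grip_width: 0.002
grip_force: 0.0
```

```bash
cat > ang.py <<'E'
import cv2,sys,numpy as np,subprocess
f=sys.argv[1]; subprocess.run(["python3","ov.py",f,"551.2","91.4","7.3"])
ref=[(654.0,221.6),(749.3,119.7),(455,175.4),(565.9,81.2),(305.7,82.7),(328.1,304)]
g=cv2.imread(f"pics/{f}.png").max(2)
for (x,y,rx,ry),r in zip(((655,222,20,26),(747,122,20,18),(456,176,20,20),(566,82,18,18),(306,80,16,16),(330,302,14,14)),ref):
    w=g[y-ry:y+ry,x-rx:x+rx]<70; yy,xx=np.nonzero(w); print((x,y),np.round([xx.mean()+x-rx-r[0],yy.mean()+y-ry-r[1]],1),w.sum())
E
python3 ang.py a1; python3 - <<'E'
from blob import *
from scipy.optimize import least_squares
c=capture("scene");c2=capture("top")
g=cv2.cvtColor(c["pixels"],6)
# column/display based direction: none; measure medium under plunger
print(where(c,[633.5,102,50],51,r=14,th=60)); cv2.imwrite("pics/raw.png",c["pixels"])
u=np.round(proj(c,[634,102,57])).astype(int); print(u)
cv2.imwrite("pics/v9.png",cv2.resize(c["pixels"][u[1]-35:u[1]+25,u[0]-35:u[0]+35],(700,600),interpolation=2))
E
```

```text
(655, 222) [ 5.1 -0.2] 1044
(747, 122) [-1.4 -0.2] 787
(456, 176) [ 1.  -0.1] 801
(566, 82) [-4.4 -0.1] 616
(306, 80) [-3.9 -2.1] 405
(330, 302) [ 3.2 -3.4] 302
[(array([658.3, 116. ]), [20.75, 13.25, 427.5]), (array([560.2, 100.1]), [4.0, 3.0, 41.75])]
[232 211]
```

View pics/v9.png

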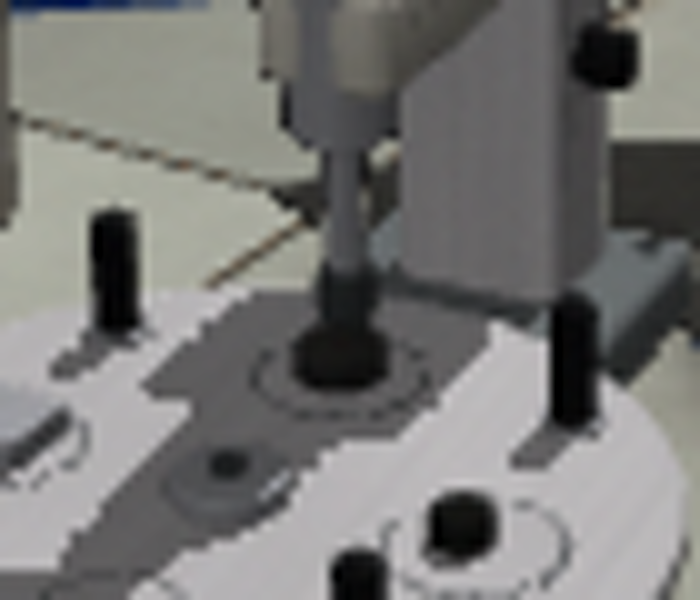

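In the close view the foot is at column 347, but the engraved circle is centred at about 341. The table is roughly 1.7° short of the detent, so I'll nudge it in with the post before pressing.

>>> drive_tool(
  commands="0 0 0.15 0 0 0 45;-0.2 0.07 0 0 0 0 45;-0.3 0.11 0 0 0 0 45;-0.3 0.11 0 0 0 0 45;-0.3 0.11 0 0 0 0 45;-0.3 0.11 0 0 0 0 45;-0.3 0.11 0 0 0 0 45;-0.166 0.044 0 0 0 0 45;0 0 -0.4 0 0 0 45;0 0 -0.4 0 0 0 45;0 0 -0.4 0 0 0 45;0 0 -0.4 0 0 0 45;0 0 -0.3 0 0 0 45;0 0 -0.17 0 0 0 45;0 0 0 0 0 0 45;0 0 0 0 0 0 45;0 0 0 0 0 0 45",
)

```text
time_s: 33.62
eef_pos: [451.8, 167.5, 88.3]
ee_rot: [-0.001, 0.946, -0.325, 0.001]
force: [0.7, 0.1, 0.9]
grip_width: 0.451
grip_force: 0.0
```

>>> drive_tool(
  commands="0 0 -0.05 0 0 0 30;0 0 0 0 0 0 10;0 0 0 0 0 0 10;0 0 0 0 0 0 10;0 0 0 0 0 0 10;0.013 0.016 0 0 0 0 10;0.013 0.016 0 0 0 -0.04 10;0 0 0 0 0 0 10;0 0 0 0 0 0 10;0 0 0 0 0 0 10",
)

```text
time_s: 34.45
eef_pos: [453.9, 170.9, 82.4]
ee_rot: [-0.0, 0.94, -0.34, 0.0]
force: [0.7, 2.2, 3.9]
grip_width: 0.176
grip_force: 20.8
```

>>> drive_tool(
  commands="0 0 0 0 0 0 20;0 0 0 0 0 0 30;0 0 0 0 0 0 45;0 0 0 0 0 0 45;0 0 0.15 0 0 0 45;0 0 0.3 0 0 0 45;0 0 0.4 0 0 0 0;0 0 0.4 0 0 0 0;0 0 0.4 0 0 0 0;0 0 0.4 0 0 0 0;0.22 -0.08 0 0 0 0 0;0.3 -0.12 0 0 0 0 0;0.3 -0.12 0 0 0 0 0;0.3 -0.12 0 0 0 0 0;0.3 -0.12 0 0 0 0 0;0.22 -0.09 0 0 0 0 0;0.17 -0.04 0 0 0 0 0;0 0 -0.1 0 0 0 0;0 0 0 0 0 0 0;0 0 0 0 0 0 0",
)

```text
time_s: 36.12
eef_pos: [633.7, 101.8, 276.0]
ee_rot: [0.0, 0.94, -0.34, -0.001]
force: [0.2, 0.6, 0.4]
grip_width: -0.001
grip_force: 0.0
```

```bash
python3 ang.py a2; python3 -c "
from h import *
print(sense()['eef_pos']);c=capture('scene');cv2.imwrite('pics/v10.png',cv2.resize(c['pixels'][176:236,197:267],(700,600),interpolation=2))"
```

```text
(655, 222) [0.2 0. ] 1057
(747, 122) [ 0.1 -0.1] 780
(456, 176) [-0.  -0.1] 798
(566, 82) [-0.1  0.2] 618
(306, 80) [-0.  -0.1] 369
(330, 302) [ 0.1 -0.1] 316
[633.89057636 102.01400316 277.39515846]
```

View pics/v10.png

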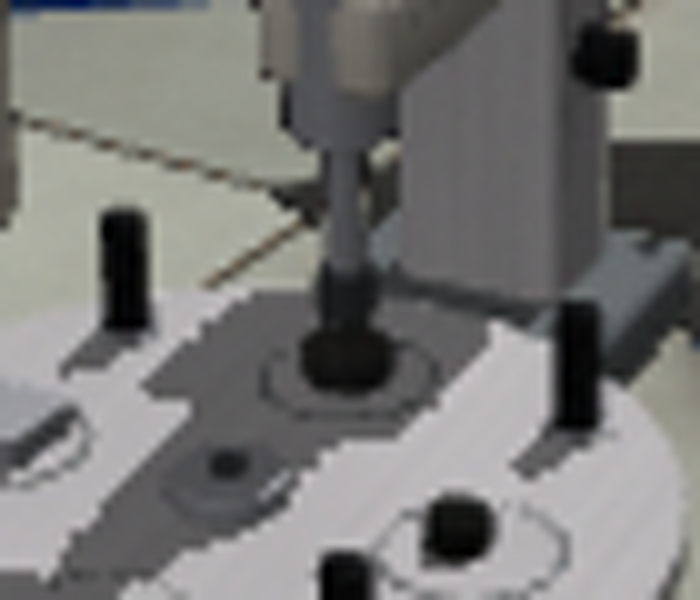

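The post positions now match the earlier detent to 0.1 px, and the circle and medium disc at about (348,360) are centred under the foot. Pressing.

>>> drive_tool(
  commands="0.015 0.005 -0.1 0 0 0 0;0 0 -0.1 0 0 0 0;0 0 -0.04 0 0 0 0;0 0 -0.03 0 0 0 0;0 0 -0.03 0 0 0 0;0 0 -0.02 0 0 0 0;0 0 0 0 0 0 0;0 0 0 0 0 0 0",
)

```text
time_s: 36.93
eef_pos: [636.0, 102.1, 245.1]
ee_rot: [-0.0, 0.94, -0.34, 0.0]
force: [-1.9, -0.1, 2.7]
grip_width: -0.0
grip_force: 1.3
```

>>> drive_tool(
  commands="0 0 -0.01 0 0 0 0;0 0 -0.01 0 0 0 0;0 0 -0.01 0 0 0 0;0 0 0 0 0 0 0;0 0 0 0 0 0 0;0 0 0 0 0 0 0;0 0 0 0 0 0 0;0 0 0 0 0 0 0;0 0 0 0 0 0 0;0 0 0 0 0 0 0",
)

```text
time_s: 37.77
eef_pos: [636.2, 102.0, 244.0]
ee_rot: [-0.0, 0.94, -0.34, 0.001]
force: [-5.0, 0.8, 12.0]
grip_width: 0.0
grip_force: 6.1
```

>>> drive_tool(
  commands="0 0 0.1 0 0 0 0;0 0 0.2 0 0 0 0;0 0 0.2 0 0 0 0;-0.1228 -0.0804 0 0 0 0.157 45;-0.1228 -0.0804 0 0 0 0.157 45;-0.1228 -0.0804 0 0 0 0.157 45;-0.1228 -0.0804 0 0 0 0.157 45;-0.1228 -0.0804 0 0 0 0.157 45;-0.1228 -0.0804 0 0 0 0.157 45;-0.1228 -0.0804 0 0 0 0.157 45;-0.1228 -0.0804 0 0 0 0.157 45;-0.1228 -0.0804 0 0 0 0.157 45;-0.1228 -0.0804 0 0 0 0.157 45;-0.1228 -0.0804 0 0 0 0.157 45;-0.1228 -0.0804 0 0 0 0.157 45;-0.1228 -0.0804 0 0 0 0.157 45;0 0 -0.3 0 0 0 45;0 0 -0.4 0 0 0 45;0 0 -0.3 0 0 0 45;0 0 0 0 0 0 45",
)

```text
time_s: 39.43
eef_pos: [474.0, -2.1, 187.2]
ee_rot: [-0.003, 0.899, 0.439, -0.004]
force: [-0.1, 1.1, -1.1]
grip_width: 0.451
grip_force: 0.0
```

```bash
sed -i 's/P=120/P=124/' arc.py; python3 arc.py 232.2 142.2 16
```

```text
-0.036 0.029 0 0 0 -0.0476 10;-0.069 0.062 0 0 0 -0.0952 10;-0.094 0.102 0 0 0 -0.1429 10;-0.082 0.112 0 0 0 -0.1429 10;-0.069 0.121 0 0 0 -0.1429 10;-0.055 0.128 0 0 0 -0.1429 10;-0.040 0.133 0 0 0 -0.1429 10;-0.025 0.137 0 0 0 -0.1429 10;-0.010 0.139 0 0 0 -0.1429 10;0.006 0.139 0 0 0 -0.1429 10;0.021 0.137 0 0 0 -0.1429 10;0.037 0.134 0 0 0 -0.1429 10;0.051 0.129 0 0 0 -0.1429 10;0.066 0.123 0 0 0 -0.1429 10;0.051 0.077 0 0 0 -0.0952 10;0.028 0.037 0 0 0 -0.0476 10 -6.428571428571454
```

>>> drive_tool(
  commands="0.02 0 -0.4 0 0 0 45;0 0 -0.3 0 0 0 45;0 0 -0.2 0 0 0 45;0 0 -0.13 0 0 0 45;0 0 0 0 0 0 45;0 0 0 0 0 0 30;0 0 0 0 0 0 15;0 0 0 0 0 0 10;0 0 0 0 0 0 10;0 0 0 0 0 0 10",
)

```text
time_s: 40.27
eef_pos: [479.0, -2.5, 90.7]
ee_rot: [0.001, 0.898, 0.439, 0.001]
force: [-3.8, 1.8, 7.1]
grip_width: 0.171
grip_force: 20.0
```

>>> drive_tool(
  commands="-0.036 0.029 0 0 0 -0.0476 10;-0.069 0.062 0 0 0 -0.0952 10;-0.094 0.102 0 0 0 -0.1429 10;-0.082 0.112 0 0 0 -0.1429 10;-0.069 0.121 0 0 0 -0.1429 10;-0.055 0.128 0 0 0 -0.1429 10;-0.040 0.133 0 0 0 -0.1429 10;-0.025 0.137 0 0 0 -0.1429 10;-0.010 0.139 0 0 0 -0.1429 10;0.006 0.139 0 0 0 -0.1429 10;0.021 0.137 0 0 0 -0.1429 10;0.037 0.134 0 0 0 -0.1429 10;0.051 0.129 0 0 0 -0.1429 10;0.066 0.123 0 0 0 -0.1429 10;0.051 0.077 0 0 0 -0.0952 10;0.028 0.037 0 0 0 -0.0476 10;0 0 0 0 0 0 10;0 0 0 0 0 0 10",
)

```text
time_s: 41.77
eef_pos: [457.1, 172.0, 90.7]
ee_rot: [-0.001, 0.946, -0.325, 0.001]
force: [-4.0, 2.2, 5.8]
grip_width: 0.178
grip_force: 21.0
```

>>> drive_tool(
  commands="0 0 0 0 0 0 20;0 0 0 0 0 0 30;0 0 0 0 0 0 45;0 0 0 0 0 0 45;0 0 0.15 0 0 0 45;0 0 0.3 0 0 0 45;0 0 0.4 0 0 0 0;0 0 0.4 0 0 0 0;0 0 0.4 0 0 0 0;0 0 0.35 0 0 0 0;0.22 -0.08 0 0 0 0 0;0.3 -0.12 0 0 0 0 0;0.3 -0.12 0 0 0 0 0;0.3 -0.12 0 0 0 0 0;0.3 -0.12 0 0 0 0 0;0.22 -0.09 0 0 0 0 0;0.15 -0.05 0 0 0 0 0;0 0 -0.1 0 0 0 0;0 0 0 0 0 0 0;0 0 0 0 0 0 0",
)

```text
time_s: 43.43
eef_pos: [634.7, 101.7, 278.2]
ee_rot: [0.0, 0.946, -0.325, -0.001]
force: [0.4, -0.7, 0.3]
grip_width: -0.0
grip_force: 0.0
```

```bash
python3 ang.py a3; python3 -c "
from h import *
print(sense()['eef_pos'])"
```

```text
(655, 222) [-0.8  0.4] 1002
(747, 122) [ 0.1 -0.1] 792
(456, 176) [-0.2  0.2] 786
(566, 82) [ 0.6 -0.1] 594
(306, 80) [0.6 0.6] 368
(330, 302) [-0.2  0.7] 302
[634.81519107 101.89899213 279.51736147]
```

View pics/a3.png

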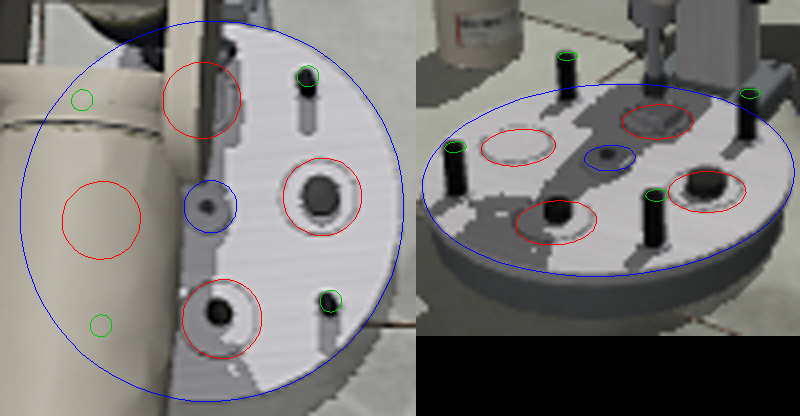

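All is in place: the block is under the foot at (655,120), the discs are lying on their stations, and the table is within 0.3° of the detent. Pressing the block.

>>> drive_tool(
  commands="0.01 0.005 -0.12 0 0 0 0;0 0 -0.1 0 0 0 0;0 0 -0.04 0 0 0 0;0 0 -0.03 0 0 0 0;0 0 -0.03 0 0 0 0;0 0 -0.03 0 0 0 0;0 0 -0.01 0 0 0 0;0 0 -0.005 0 0 0 0;0 0 0 0 0 0 0;0 0 0 0 0 0 0",
)

```text
time_s: 44.37
eef_pos: [636.4, 102.1, 244.0]
ee_rot: [-0.0, 0.946, -0.325, 0.001]
force: [-3.4, 1.0, 8.8]
grip_width: -0.0
grip_force: 4.5
```

>>> drive_tool(
  commands="0 0 -0.005 0 0 0 0;0 0 -0.003 0 0 0 0;0 0 0 0 0 0 0;0 0 0 0 0 0 0;0 0 0 0 0 0 0;0 0 0 0 0 0 0;0 0 0 0 0 0 0;0 0 0 0 0 0 0;0 0 0 0 0 0 0",
)

```text
time_s: 45.12
eef_pos: [636.4, 102.1, 244.0]
ee_rot: [-0.0, 0.946, -0.325, 0.001]
force: [-5.7, 0.9, 12.6]
grip_width: -0.001
grip_force: 6.4
```

>>> drive_tool(
  commands="0 0 0.1 0 0 0 0;0 0 0.2 0 0 0 0;0 0 0.2 0 0 0 0;-0.25 -0.25 0 0 0 0 0;-0.25 -0.3 0 0 0 0 0;-0.25 -0.3 0 0 0 0 0;-0.25 -0.3 0 0 0 0 0;-0.25 -0.3 0 0 0 0 0;-0.25 -0.3 0 0 0 0 0;-0.25 -0.3 0 0 0 0 0;-0.25 -0.3 0 0 0 0 0;-0.2 -0.1 0 0 0 0 0;0 0 0 0 0 0 0;0 0 0 0 0 0 0",
)

```text
time_s: 46.28
eef_pos: [416.1, -143.7, 292.1]
ee_rot: [0.0, 0.945, -0.326, 0.001]
force: [-0.2, 0.2, 0.2]
grip_width: 0.002
grip_force: 0.0
```

```bash
python3 ang.py a4; python3 -c "
from h import *
print(sense()['eef_pos'])"
```

```text
(655, 222) [-0.8  0.5] 1004
(747, 122) [ 0.1 -0.1] 792
(456, 176) [-0.2  0.1] 787
(566, 82) [ 0.6 -0.2] 596
(306, 80) [0.6 0.6] 369
(330, 302) [-0.2  0.7] 302
[ 416.95357332 -142.82779898  291.80390224]
```

View pics/a4.png

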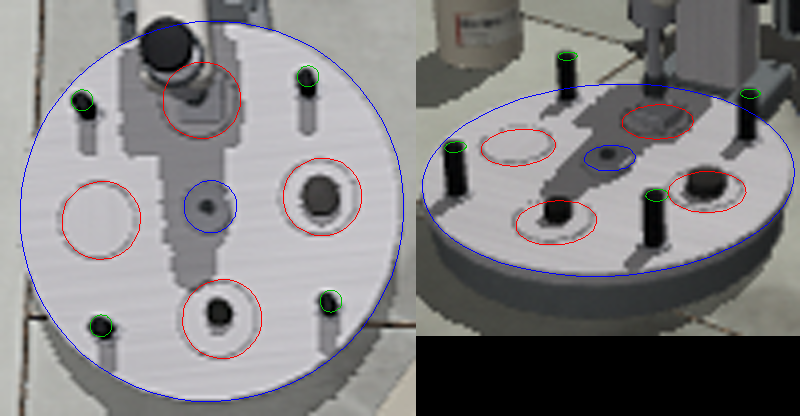

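The final view shows the block in the detent under the raised plunger and both discs within their circles, at (218,313) and (321,196). The arm is clear, so I'm handing in.

```bash
python3 -c "
from rig import *
print(finish_job())"
```

```text
the job is handed in; nothing more can be done
None
```

I handed the job in with no verdict shown. The small disc, medium disc and reference block were read in that order at about 12–15 N each, and no large disc was on the bench. The block is in the detent under the raised plunger, and both discs lie flat about 2–5 mm off their station centres.

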